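# Hang the coupon carrier on the anti-lift drying peg

### The job

Pick up the coupon carrier by its black grip post and hang it by its eye on the peg of the drying stand: slide the eye along the peg under the gravity flap, so that the eye itself lifts the flap, until the flap drops shut behind it, and leave the carrier hanging there. Keep the carrier upright, be gentle with the peg and its flap (no hard pushing or pressing), and leave the glassware alone.

Things in the scene. Friction and masses are not known exactly. Their poses are not given: they have to be found in the camera images.
- stand: Drying stand, fixed: dark steel base plate 110 x 120 x 12 mm (x +55 to +165 mm), square aluminium column (x +110 to +140 mm, 240 mm tall) with a black clamp block (x +104 to +146 mm, 44 mm wide, z 183 to 217 mm) that holds the peg. Origin: on the bench under the nominal flap. Axes: x along the peg from its free tip to the column (the eye goes on in +x), z up.
- peg (a point): Nominal flap point, fixed on the stand: x 0, y 0, z 200 mm, on the peg's axis; axes as the stand. Peg: steel rod, 12 mm diameter, top at z 206, round free tip at x -30 mm. NOT MEASURED: peg, tip, flap, its arm and the stop plate are one rigid unit, clamped up to 17 mm nearer or farther along x and up to 3 mm higher or lower than all x and z values given here.
- stop (a point): Nominal front face of the rigid, unyielding steel stop plate across the peg, fixed on the stand at x +39, y 0, z 200 mm (truly up to 17 mm off along x and 3 mm in z, with the peg); axes as the stand. Plate 36 mm wide, z 180 to 252 mm; from its top a 36 mm wide arm (z 246 to 252) runs forward over the peg to x -7 mm; hinge cheeks at its end, 40 mm over all, reach down to z 236.
- flap (a joint): Angle of the gravity flap: 60 g steel, hinged 40 mm above the peg's axis, ending in a round cross bar 16 mm thick, 32 mm long, 2 mm above the peg. 0 = shut; grows (to 1.25 rad) as the bar is pushed inward (+x); cannot swing outward; falls shut. An eye resting on the peg lifts it to about 0.65 (under 2 N); it drops when the eye's middle is about 26 mm past it. Eye carried higher: it may stay up.
- carrier: Coupon carrier, 0.16 to 0.25 kg, stands on its tray. Origin: underside, under the eye's middle. Axes: z up, x through the eye, from the grip post's side to the far side (hung, x lies along the stand's x). Aluminium plate 44 mm wide (y), 6 mm thick (x), 134 mm tall, its top 38 mm (the eye) 20 mm thick. Tray 84 x 64 x 12 mm, x -34 to +50 mm, with four coupons. Weight nearly under the eye.
- eye (a point): Middle of the eye, a round hole of 24 mm diameter along x through the 20 mm thick upper end of the plate: carrier x 0, y 0, z 115 mm; 7 mm of metal above it, 10 mm beside it. Axes as the carrier. On the peg, it meets the shut flap when its middle is 18 mm short of the flap, the stop plate when 29 mm past it. Pulling back with the flap riding on the eye jams.
- grip (a point): Grip point on the vertical black post, 15 mm below its top: carrier x -82, y 0, z 135 mm; axes as the carrier. Post 16 mm along x, 12 mm along y (close the fingers along y), z 58 to 150 mm, joined to the plate by a bar at z 58 to 66 mm. Held here the carrier hangs 82 mm off to one side: grip firmly, about 45 N.
- jar: Bystander: glass jar with black cap, 64 mm across, 110 mm tall, origin under its middle. Leave alone.
- vial: Bystander: small glass vial with black cap, 28 mm across, 55 mm tall, origin under its middle. Leave alone.
- flask: Bystander: glass bottle with blue cap, 80 mm across, 150 mm tall, origin under its middle. Leave alone.
There are look-alikes about, which are no part of the job. What is meant by the carrier is not yellow, and is the smaller of those in its own colour.

How it is judged:
On the way, in this order (a step that is already met when the one before it is completed fails the run):
1. the eye is brought in line with the peg at its tip end, the flap still shut in front of it (x of eye in the frame of peg between -0.055 and 0 m and y of eye in the frame of peg between -0.009 and 0.009 m and z of eye in the frame of peg between -0.012 and 0.01 m and value of joint flap below 0.1 rad), for 0.05 s.
2. the eye, on the peg, has lifted the flap (value of joint flap above 0.35 rad and x of eye in the frame of peg above -0.03 m and y of eye in the frame of peg between -0.012 and 0.012 m and z of eye in the frame of peg between -0.016 and 0.013 m), for 0.05 s.
At the end, for the whole second after the job is handed in: The carrier hangs at rest by its eye on the peg, behind the flap (eye 0 to 50 mm inward of the nominal flap point, within 12 mm sideways, its middle from 16 mm below to 2 mm above the nominal peg axis), tilted less than 0.3 rad, and the flap hangs shut (under 0.06 rad) (value of joint flap below 0.06 rad and x of eye in the frame of peg between 0 and 0.05 m and y of eye in the frame of peg between -0.012 and 0.012 m and z of eye in the frame of peg between -0.016 and 0.002 m and angle between carrier's own z axis and vertical below 0.3 rad and linear speed of carrier below 0.05 m/s); the robot touches nothing.
It fails at once if the carrier pressed on the stand, peg or flap with more than 20 N (contact force between carrier and stand above 20 N).
It fails at once if the fingers or arm pushed the stand, peg or flap with more than 5 N (contact force between any of the fingers, the arm and stand above 5 N).
It fails at once if the carrier tilted by more than 0.5 rad (angle between carrier's own z axis and vertical above 0.5 rad).
It fails at once if a jar, vial or bottle was moved by more than 20 mm (distance of any of jar, vial, flask from where it was at the start of the episode above 0.02 m).
It also fails if it takes over 72 s, if anything falls off the work surface, if the arm or the gripper's body presses on something with over 40 N, if the wrist force passes 120 N, or if a joint passes its speed limit or range.

### The arm

A 6-joint arm with a two-finger parallel gripper is mounted at the origin on the work surface. World frame = base frame: x ahead of the robot, y to its left, z up, the work surface at z = 0. Lengths are in m, angles in rad, forces in N, time in s.
With the tool pointing down it reaches from about 0.35 to 0.775 m from the base axis. Payload 7.3 kg.
Tool frame: the origin (TCP) lies at the very end of the fingers, on their centre line; the grasp point (between the pads) lies 19 mm behind it; z points along the fingers, y is the direction in which the jaws open and shut (so a half turn about z gives the same grasp; the last joint's range is limited). The gripper opens to 92 mm and grips with 3 to 60 N. Pads are 19 mm wide; open, the fingers measure 130 mm over their backs; the gripper's body (75 mm by 190 mm) begins 47 mm behind the grasp point.
Start: joints at [-1.328, 0.342, 1.524, -0, 1.275, -0.146], TCP at [0.199, -0.486, 0.227] pointing down, gripper open.
Joint ranges: [-2.53, 2.53], [-0.77, 2.02], [0.04, 2.7], [-1, 4.14], [0.28, 2.66], [-3.11, 3.11]. Speed limits (rad/s): [2.57, 2.57, 3.14, 3.14, 3.14, 3.14].

### API

Orientations are given as [roll, pitch, yaw] about the fixed x, y, z axes, in that order (R = Rz(yaw) Ry(pitch) Rx(roll)).
In Python, from cell import robot gives the robot as it stands.
- The arm moves only by the shell command python3 -m pendant 'ROWS' [OPENING] [FORCE]. ROWS is JSON, a list of rows, each a list of 2 entries, a list of its own where there are three numbers: the shift along the tool's x, y, z in mm, then the turn about the tool's z in degrees. In form: [[[x, y, z], turn], ...]. A call has 1 to 10 rows; each row is the pose to reach, as a shift and turn from the pose measured when the call began, along the tool's axes at that moment; what a row does not reach only later rows make up. A row lasts 1/12 s, in which the tool goes at most 41.7 mm and 7.16 degrees, less where a joint would pass 70% of its speed; a pose out of reach is approached as far as the arm can. A call with a gripper value outside its range is refused whole. OPENING is the opening, from 0 (shut) to 1 (fully open), set as the call begins (- or left out, the last holds). The fingers move at their own pace and stop on an object; FORCE is the grip in N (left out, the last holds). Time passes only in rows, so rows that repeat a pose let the fingers close. It gives the time, the measured TCP pose, the force and the opening at its end, in the units of the state.
- robot.observe(): the state, without advancing time (a new reading comes with each control period).
- robot.read_camera(name): name is "side" or "top"; returns the picture (480x640x3 uint8, red, green, blue); there is no depth.
- robot.calibration(name): a dict with "vfov" (degrees; the focal length in pixels is half the picture's height over the tangent of half this angle, whatever the lens; pixels are square), "cx", "cy" (the principal point, pixels), "k1" (the pictures are not rectified: a ray, as slopes to the right and down, at radius r is drawn at 1 + k1 r^2 times it, then the intrinsics apply), "rvec" (rotation vector, rad) and "tvec" (3), from world to camera coordinates, as OpenCV has them. Camera axes: x right, y down, z forward; pixel columns grow to the right and rows downward; lengths in m; the calibration is good to about 2 mm. A picture is of the moment at which its call begins. calibration takes no time and is no camera call.
- robot.hand_in(): hands the job in, once; it reports no verdict.
Trained networks look in the newest picture that a camera, given by its name, has taken for a name from the list of things; names that differ only in an ending like _2 or _b are one class to them, and where a whole thing is asked for, a point or a joint stands for the part that bears it (a point fixed in the world has none). Each returns a list of dicts, best first, with "p" (0 to 1); they miss things now and then, are a little off and sometimes report something else, mostly with a low value. They report only what shows in the picture. A call takes as long as a camera call. They do not tell look-alikes from the thing itself.
- robot.find_in(camera, query): "xy" ([column, row] as shares, 0 to 1, of the picture: columns of its width, rows of its height, amid what is visible of it).
The state is a dict: "time": time; "qpos": joint angles; "qvel": joint speeds; "joint_efforts": joint torques, N m; "tool_pos": TCP position; "tool_rot": TCP orientation; "contact_force": force on the tool from outside, world axes, zero at the start; "torque": the same for the moment, N m; "opening": finger opening in m.
Only numpy, scipy, OpenCV 4.12 (cv2) and the standard library are available. Lean on these libraries where they do the work, as an engineer would, in place of code of your own. Each camera call takes 0.05 s, during which the arm holds its last target.

## Working session

There is one attempt and no reset: what is moved stays moved. The work goes in short steps, Python scripts to look and compute and a shell command to move; the robot and the scene stay as the last step left them, time stands still between calls to the robot, and variables do not carry over. Pictures are saved under pics/ and viewed, and the job is handed in when it is done.

```bash
ls; mkdir -p pics; cat > h.py <<'E'
import numpy as np, cv2
from cell import robot
def snap(cam,fn):
    im=robot.read_camera(cam); cv2.imwrite('pics/'+fn,im[:,:,::-1]); return im
def cal(cam):
    c=robot.calibration(cam); f=240/np.tan(np.radians(c['vfov'])/2)
    R=cv2.Rodrigues(np.array(c['rvec'],float))[0]; return c,f,R,np.array(c['tvec'],float)
def ray(cam,u,v):
    c,f,R,t=cal(cam); d=np.array([(u-c['cx'])/f,(v-c['cy'])/f]); s=d.copy()
    for _ in range(50): s=d/(1+c['k1']*(s@s))
    return -R.T@t, R.T@np.array([s[0],s[1],1])
def atz(cam,u,v,z):
    o,d=ray(cam,u,v); return o+d*(z-o[2])/d[2]
def proj(cam,P):
    c,f,R,t=cal(cam); q=R@np.array(P,float)+t; s=q[:2]/q[2]; s=s*(1+c['k1']*(s@s)); return s*f+[c['cx'],c['cy']]
def tri(a,b):
    # a=(cam,u,v) , b likewise
    o1,d1=ray(*a);o2,d2=ray(*b)
    s=np.linalg.lstsq(np.stack([d1,-d2],1),o2-o1,rcond=None)[0]
    p,q=o1+s[0]*d1,o2+s[1]*d2; return (p+q)/2,np.linalg.norm(p-q)
E
python3 - <<'E'
from h import *
for c in('side','top'):
    snap(c,c+'0.png'); print(c,robot.calibration(c)); o,_=ray(c,320,240);print(o)
    for q in('stand','carrier','grip','eye','flap','jar','vial','flask','peg','stop'):
        try: print(q,[(round(r['p'],2),round(r['xy'][0]*640),round(r['xy'][1]*480)) for r in robot.find_in(c,q)])
        except Exception as e: print(q,e)
print(robot.observe())
E
```

```text
pics
side {'vfov': 52.78941080706703, 'cx': 324.268522413835, 'cy': 243.6465766683751, 'k1': -0.09502996836442275, 'rvec': array([ 0.48191083, -2.54385929,  1.44786023]), 'tvec': array([0.58216277, 0.24982769, 0.97663843])}
[0.29095243 0.87549987 0.7099272 ]
stand [(0.62, 275, 271)]
carrier [(0.86, 363, 245), (0.86, 280, 222), (0.64, 422, 268)]
grip [(0.85, 281, 222), (0.73, 276, 270), (0.71, 422, 271), (0.57, 361, 245)]
eye [(0.89, 358, 241), (0.89, 283, 223), (0.56, 422, 271)]
flap [(0.5, 321, 249)]
jar [(0.78, 365, 202), (0.31, 277, 269)]
vial [(0.64, 249, 421)]
flask [(0.92, 406, 212)]
peg [(0.62, 275, 268)]
stop [(0.89, 273, 269), (0.73, 245, 420)]
top {'vfov': 45.685163110340696, 'cx': 314.055683232561, 'cy': 233.4289631993409, 'k1': -0.04563807659853328, 'rvec': array([ 2.17512797, -2.14449393,  0.12472659]), 'tvec': array([-0.00692732,  0.61627936,  1.49100571])}
[ 0.43734411 -0.0026733   1.55295501]
stand [(0.94, 274, 205)]
carrier [(0.98, 362, 309), (0.87, 386, 242), (0.7, 357, 166)]
grip [(0.78, 365, 306), (0.58, 355, 168)]
eye [(0.88, 356, 165), (0.82, 364, 309), (0.6, 38
[... 153 characters left out ...]
[(0.65, 277, 205)]
{'time': 1.1, 'qpos': array([-1.32799072e+00,  3.41976578e-01,  1.52411421e+00,  1.83800816e-06,
        1.27541882e+00, -1.45982270e-01]), 'qvel': array([-5.45298558e-04,  9.54260569e-05,  1.31532828e-03,  3.93438408e-04,
        8.38153752e-04,  7.97402218e-04]), 'joint_efforts': array([-4.61318778e-04, -4.31148720e+01, -2.44474912e+01,  7.19341915e-02,
        4.82765108e-02,  2.30702761e-05]), 'tool_pos': array([ 0.19904147, -0.4858129 ,  0.2267477 ]), 'tool_rot': array([3.14151024e+00, 1.03400671e-05, 3.88787342e-01]), 'contact_force': array([0.56644696, 0.98525006, 0.96799698]), 'torque': array([-0.04879078,  0.05016134,  0.01318498]), 'opening': 0.09155497254234095}
```

View pics/side0.png

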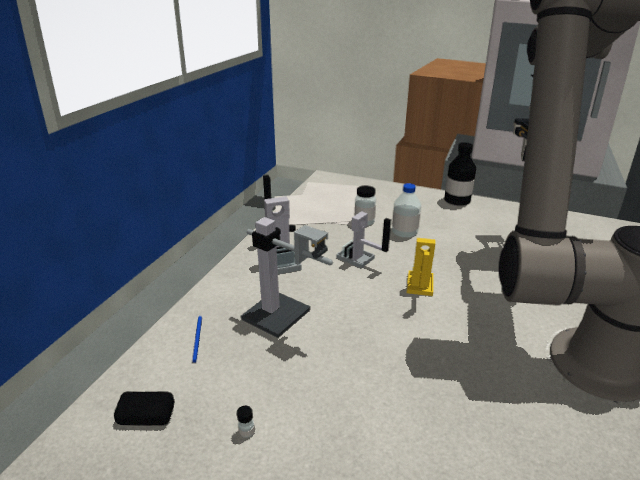

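View pics/top0.png

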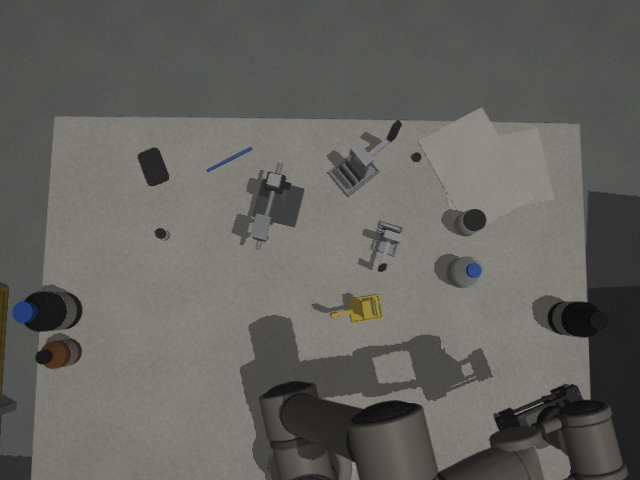

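```bash
python3 - <<'E'
import cv2
a=cv2.imread('pics/side0.png')[180:330,230:450]; cv2.imwrite('pics/side0c.png',cv2.resize(a,(792,540),interpolation=cv2.INTER_CUBIC))
a=cv2.imread('pics/top0.png')[140:340,240:500]; cv2.imwrite('pics/top0c.png',cv2.resize(a,(780,600),interpolation=cv2.INTER_CUBIC))
E
```

```text
(no output)
```

View pics/side0c.png

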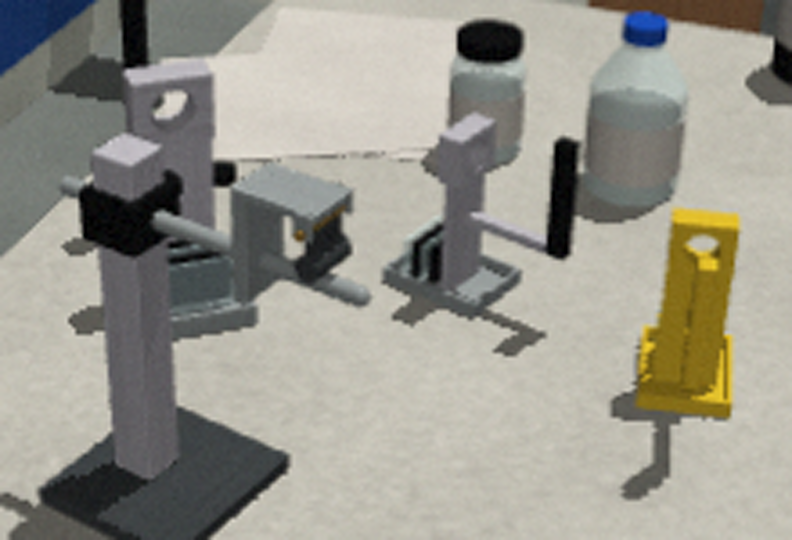

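View pics/top0c.png

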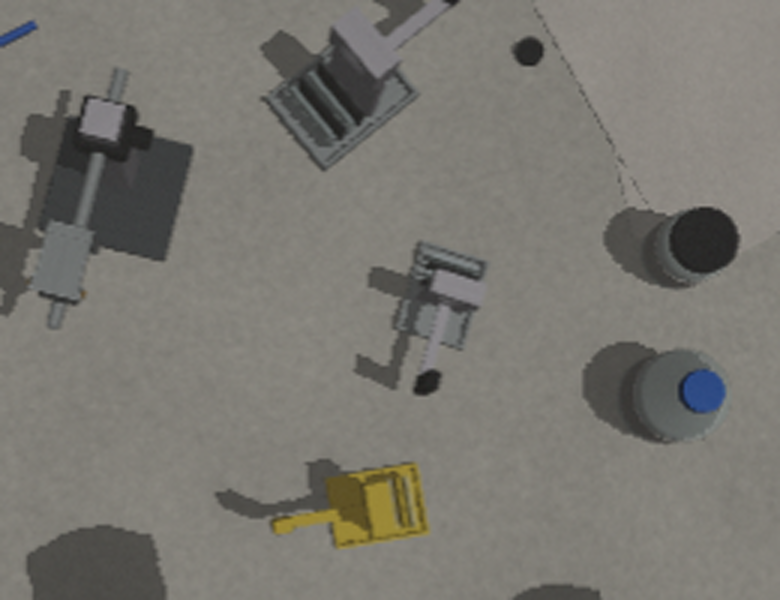

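The grey carrier in the middle (top about (385,242), side about (363,245)) is the smaller of the two aluminium ones. The bigger one is at top (357,166), and there's a yellow decoy as well. The stand's peg points toward the robot, with its tip at top (258,247) and side (331,262). Next I'll triangulate.

```bash
python3 - <<'E'
from h import *
T=lambda x,y:('top',240+(x-1)/3,140+(y-1)/3)
S=lambda x,y:('side',230+(x-1.3)/3.6,180+(y-1.3)/3.6)
for n,a,b in [('post top',T(428,379),S(568,142)),('peg tip',T(55,327),S(364,295)),('col top',T(102,118),S(127,148)),('peg rear',T(120,70),S(66,186)),
 ('plate top',T(462,286),S(468,128)),('arm FL?',T(36,294),S(322,208)),('arm FR',T(82,298),S(354,181)),('arm BR',T(93,229),S(264,166)),('arm BL',T(48,226),S(234,180))]:
    p,e=tri(a,b); print(n,p.round(4),round(e,4))
for z in(.2,): print('tip@.2',atz(*T(55,327),z),atz(*T(120,70),z),'col',atz(*T(102,118),.24))
print('post@.15',atz(*T(428,379),.15),'plate@.134',atz(*T(462,286),.134))
# base plate corners
for c in [(66,118),(193,147),(165,262),(38,232)]: print('base',atz(*T(*c),.012).round(4))
for c in [(418,242),(486,262),(462,350),(394,330)]: print('tray',atz(*T(*c),.012).round(4))
E
```

```text
post top [ 0.5238 -0.1678  0.1522] 0.0011
peg tip [0.5594 0.1348 0.2   ] 0.0018
col top [0.7198 0.098  0.2396] 0.0001
peg rear [0.7685 0.0875 0.1988] 0.0004
plate top [ 0.6039 -0.1984  0.1325] 0.0003
arm FL? [0.5798 0.1445 0.2549] 0.0023
arm FR [0.5764 0.109  0.2535] 0.0003
arm BR [0.6313 0.1025 0.248 ] 0.0016
arm BL [0.6328 0.1368 0.2564] 0.0035
tip@.2 [0.55851496 0.13448907 0.2       ] [0.768045   0.08730303 0.2       ] col [0.7196424  0.09789665 0.24      ]
post@.15 [ 0.52444648 -0.16792653  0.15      ] plate@.134 [ 0.60362923 -0.1982355   0.134     ]
base [0.7682 0.1485 0.012 ]
base [0.7427 0.0313 0.012 ]
base [0.6361 0.055  0.012 ]
base [0.662  0.1713 0.012 ]
tray [ 0.6577 -0.175   0.012 ]
tray [ 0.6402 -0.237   0.012 ]
tray [ 0.5597 -0.2149  0.012 ]
tray [ 0.577  -0.1533  0.012 ]
```

```bash
python3 - <<'E'
import cv2
a=cv2.imread('pics/top0.png')[210:280,360:420]; cv2.imwrite('pics/top0d.png',cv2.resize(a,None,fx=8,fy=8,interpolation=cv2.INTER_CUBIC))
a=cv2.imread('pics/side0.png')[200:275,330:400]; cv2.imwrite('pics/side0d.png',cv2.resize(a,None,fx=8,fy=8,interpolation=cv2.INTER_CUBIC))
E
```

```text
(no output)
```

View pics/top0d.png

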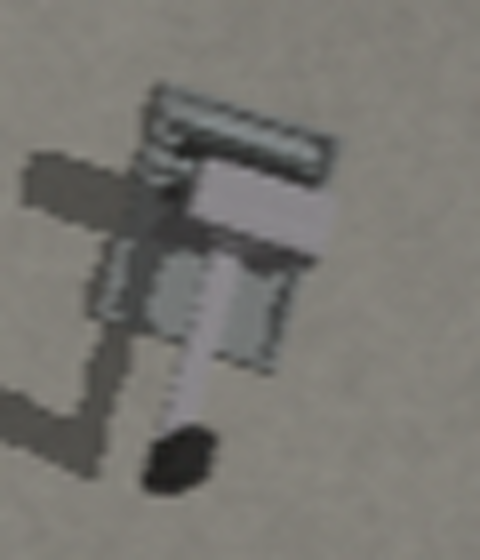

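View pics/side0d.png

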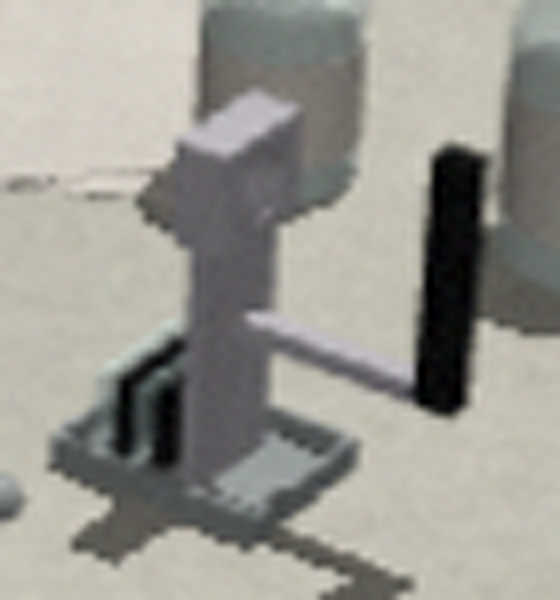

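```bash
python3 - <<'E'
from h import *
from scipy.optimize import least_squares
T=lambda x,y:('top',360+(x-3.5)/8,210+(y-3.5)/8)
S=lambda x,y:('side',330+(x-3.5)/8,200+(y-3.5)/8)
# carrier-frame points (mm) -> pixels
obs=[((10,22,134),T(203,160)),((10,-22,134),T(337,195)),((-10,-22,134),T(323,250)),((-10,22,134),T(192,215)),
((50,32,12),T(158,85)),((50,-32,12),T(335,137)),((-34,32,12),T(95,315)),((-34,-32,12),T(268,373)),
((-10,22,134),S(221,160)),((10,22,134),S(178,142)),((10,-22,134),S(258,88)),((-10,-22,134),S(301,106)),
((50,32,0),S(52,458)),((-34,32,0),S(255,530)),((-34,-32,12),S(357,440)),
((-82,0,150),S(459,152)),((-82,0,58),S(440,402)),((-82,0,150),T(193,450))]
def P(p,m):
    c,s=np.cos(p[2]),np.sin(p[2]); x,y,z=np.array(m)/1000; return [p[0]+c*x-s*y,p[1]+s*x+c*y,z+p[3]]
def res(p): return np.concatenate([proj(o[0],P(p,m))-o[1:] for m,o in obs])
r=least_squares(res,[.6,-.195,-.26,0],loss='soft_l1',f_scale=.5)
print(r.x,np.degrees(r.x[2])); print(np.round(res(r.x).reshape(-1,2),1).tolist())
print('grip',P(r.x,(-82,0,135)),'eye',P(r.x,(0,0,115)))
for c in('top','side'):
    r=least_squares(lambda p:np.concatenate([proj(o[0],P(list(p)+[0],m))-o[1:] for m,o in obs if o[0]==c]),[.6,-.195,-.26],loss='soft_l1',f_scale=.5)
    print(c,r.x,np.degrees(r.x[2]))
E
```

```text
[ 0.60277357 -0.19407022 -0.28477768  0.00191584] -16.3165594486001
[[-0.1, -0.7], [-0.0, 0.1], [-0.5, 0.8], [-1.0, 0.0], [0.6, -0.7], [1.0, -0.3], [-0.2, -0.1], [0.8, -0.5], [0.9, -0.5], [-0.2, -0.5], [-0.6, 0.1], [0.4, 0.1], [-0.4, 0.6], [-0.1, 2.2], [0.4, -0.5], [0.5, -0.0], [0.2, 0.4], [-0.0, 0.3]]
grip [np.float64(0.5240761895845191), np.float64(-0.1710328041149829), np.float64(0.13691584303824475)] eye [np.float64(0.602773568610848), np.float64(-0.19407022008089211), np.float64(0.11691584303824475)]
top [ 0.6026455  -0.19418866 -0.27775494] -15.914185658184119
side [ 0.60401785 -0.19813897 -0.29657962] -16.992760435648847
```

```bash
python3 - <<'E'
import cv2
a=cv2.imread('pics/top0.png')[155:255,230:310]; cv2.imwrite('pics/top0e.png',cv2.resize(a,None,fx=6,fy=6,interpolation=cv2.INTER_CUBIC))
a=cv2.imread('pics/side0.png')[210:340,235:340]; cv2.imwrite('pics/side0e.png',cv2.resize(a,None,fx=4.6,fy=4.6,interpolation=cv2.INTER_CUBIC))
E
```

```text
(no output)
```

View pics/top0e.png

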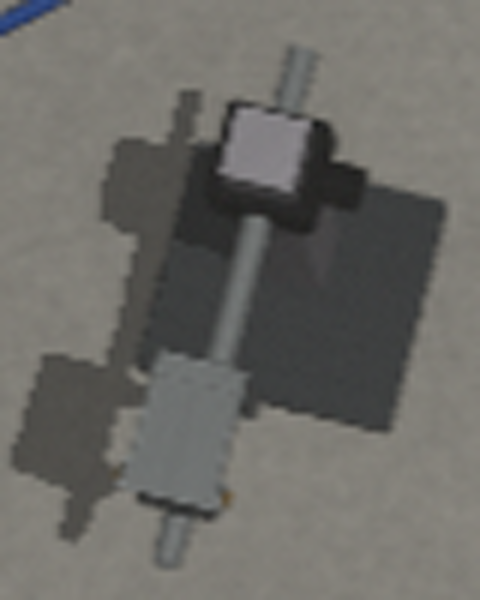

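View pics/side0e.png

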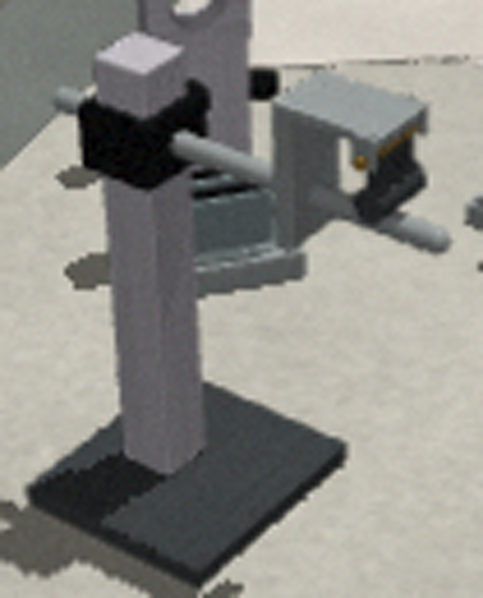

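```bash
cat > fitstand.py <<'E'
from h import *
from scipy.optimize import least_squares
T=lambda x,y:('top',230+(x-2.5)/6,155+(y-2.5)/6)
S=lambda x,y:('side',235+(x-1.8)/4.6,210+(y-1.8)/4.6)
F=0;U=1
obs=[(F,(165,-60,12),T(446,203)),(F,(55,-60,12),T(387,433)),
(F,(110,-15,240),T(297,194)),(F,(110,15,240),T(220,174)),(F,(140,15,240),T(236,104)),(F,(140,-15,240),T(312,125)),
(F,(110,15,240),S(146,78)),(F,(140,15,240),S(95,57)),(F,(140,-15,240),S(140,31)),(F,(110,-15,240),S(185,46)),
(F,(55,60,12),S(199,574)),(F,(55,-60,12),S(347,449)),(F,(165,60,12),S(28,492)),
(U,(-30,0,200),T(166,566)),(U,(-30,0,200),S(449,240)),
(U,(-7,18,252),T(124,483)),(U,(-7,-18,252),T(224,502)),(U,(-7,18,252),S(385,130)),(U,(-7,-18,252),S(428,103)),
]
def P(p,k,m):
    c,s=np.cos(p[2]),np.sin(p[2]); x,y,z=np.array(m)/1000
    z+=p[3]
    if k: x+=p[4]; z+=p[5]
    return [p[0]+c*x-s*y,p[1]+s*x+c*y,z]
def res(p): return np.concatenate([proj(o[0],P(p,k,m))-o[1:] for k,m,o in obs])
if __name__=='__main__':
    r=least_squares(res,[.596,.125,-.218,0,0,0],loss='soft_l1',f_scale=.5)
    print(r.x.round(4),np.degrees(r.x[2])); print(np.round(res(r.x).reshape(-1,2),1).tolist())
    print('tip',P(r.x,1,(-30,0,200)),'flap',P(r.x,1,(0,0,200)))
E
python3 fitstand.py
```

```text
[ 0.5972  0.126  -0.2284 -0.0019 -0.0105  0.0025] -13.08408222599736
[[0.5, -0.2], [0.6, -0.0], [-0.7, 0.1], [-0.2, 0.5], [0.3, -0.0], [-0.1, -0.5], [-0.1, -0.3], [-0.2, 0.2], [-0.5, 0.4], [0.8, 1.0], [0.3, 0.1], [0.6, -1.1], [-0.4, -0.8], [0.4, 0.1], [-0.2, -0.1], [0.1, 0.3], [-1.4, 0.9], [-1.4, 1.0], [-0.0, -0.8]]
tip [np.float64(0.557689026525816), np.float64(0.13522174714340374), np.float64(0.20066601241763302)] flap [np.float64(0.5869101934479897), np.float64(0.12843032581157196), np.float64(0.20066601241763302)]
```

```bash
cat >> h.py <<'E'
def toolR(o=None):
    from scipy.spatial.transform import Rotation as Ro
    o=o or robot.observe(); return Ro.from_euler('xyz',o['tool_rot']).as_matrix()
def delta(target,yaw_deg):
    o=robot.observe(); R=toolR(o); d=R.T@(np.array(target)-o['tool_pos'])*1000
    t=np.degrees(np.arctan2(R[1,0],R[0,0]))-yaw_deg
    print('t',round(o['time'],2),'pos',o['tool_pos'].round(4),'delta mm',d.round(1),'turn',round(t,1))
E
python3 - <<'E'
from h import *
delta([.5235,-.171,.225],-16.3)
E
```

```text
t 1.1 pos [ 0.199  -0.4858  0.2267] delta mm [ 419.6 -168.3    1.7] turn 38.6
```

```bash
python3 -m pendant '[[[42,-17,0],4],[[84,-34,0],8],[[126,-51,0],12],[[168,-67,0],16],[[210,-84,0],20],[[252,-101,0],24],[[294,-118,0],28],[[336,-135,0],32],[[378,-152,0],36],[[419.6,-168.3,1.7],38.6]]' 1 45
python3 - <<'E'
from h import *
delta([.5235,-.171,.225],-16.3)
E
```

```text
time: 1.93
tool_pos: [0.4993, -0.1939, 0.2262]
tool_rot: [3.141, -0.001, -0.288]
contact_force: [0.6, -0.6, 1.0]
opening: 0.0918
t 1.93 pos [ 0.4993 -0.1939  0.2262] delta mm [ 16.7 -28.8   1.2] turn -0.2
```

```bash
python3 -m pendant '[[[17,-29,1],0],[[17,-29,1],0],[[17,-29,1],0],[[17,-29,1],0]]'
python3 - <<'E'
from h import *
delta([.5235,-.171,.1165],-16.3)
im=snap('top','top1.png'); cv2.imwrite('pics/top1c.png',cv2.resize(im[150:350,280:480],None,fx=3,fy=3)[:,:,::-1])
im=snap('side','side1.png'); cv2.imwrite('pics/side1c.png',cv2.resize(im[130:300,260:460],None,fx=3.5,fy=3.5)[:,:,::-1])
E
```

```text
time: 2.27
tool_pos: [0.5236, -0.1709, 0.2249]
tool_rot: [3.141, -0.0, -0.288]
contact_force: [-0.5, 0.3, 0.9]
opening: 0.0922
t 2.27 pos [ 0.5236 -0.1709  0.2249] delta mm [ -0.    0.  108.4] turn -0.2
```

View pics/side1c.png

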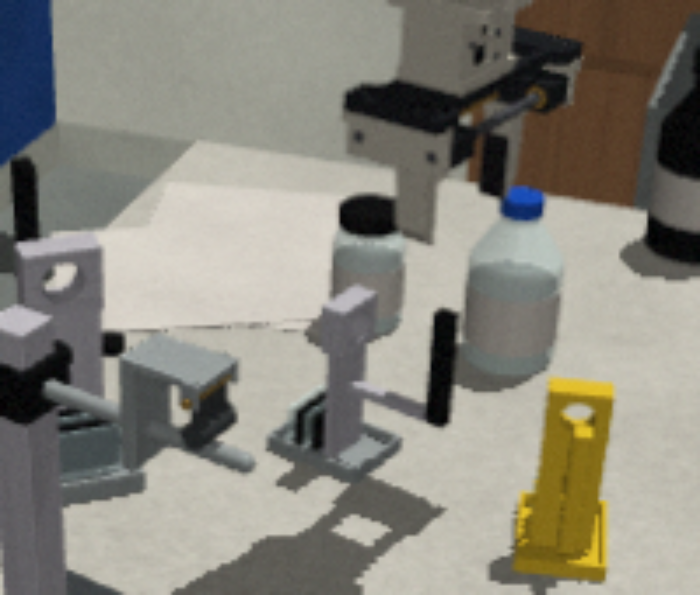

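View pics/top1c.png

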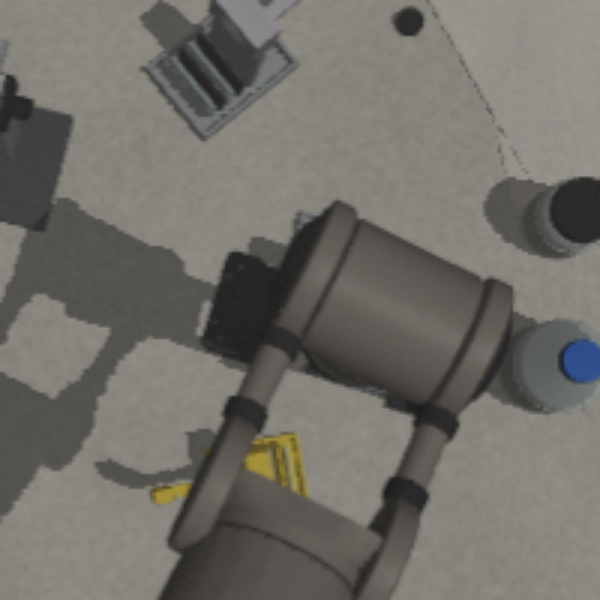

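```bash
python3 -m pendant '[[[0,0,25],0],[[0,0,50],0],[[0,0,75],0],[[0,0,95],0],[[0,0,108],0],[[0,0,108],0],[[0,0,108],0]]'
python3 - <<'E'
from h import *
delta([.5235,-.171,.1165],-16.3)
im=snap('side','side2.png'); cv2.imwrite('pics/side2c.png',cv2.resize(im[130:300,260:460],None,fx=3.5,fy=3.5)[:,:,::-1])
E
```

```text
time: 2.95
tool_pos: [0.5225, -0.1728, 0.1172]
tool_rot: [3.141, 0.0, -0.292]
contact_force: [-0.1, -0.2, 1.5]
opening: 0.0919
t 2.95 pos [ 0.5225 -0.1728  0.1172] delta mm [ 0.4 -2.   0.7] turn -0.4
```

View pics/side2c.png

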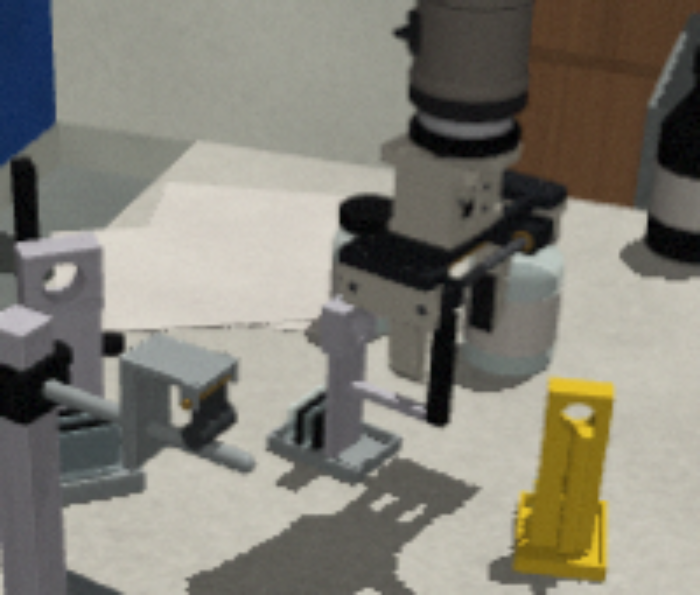

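```bash
python3 - <<'E'
from h import *
o=robot.observe();R=toolR(o)
for w in((0,0,0),(0,.055,0),(0,-.055,0),(.03,0,0),(0,0,-.066)):
    p=o['tool_pos']+R@np.array(w); q=proj('side',p); print(w,p.round(3),q.round(1),((q-[260,130])*3.5).round())
print(((proj('side',[.524,-.171,.15])-[260,130])*3.5).round(),((proj('side',[.524,-.171,.058])-[260,130])*3.5).round())
E
```

```text
(0, 0, 0) [ 0.523 -0.173  0.118] [387.  230.2] [444. 351.]
(0, 0.055, 0) [ 0.507 -0.226  0.118] [398.  222.1] [483. 322.]
(0, -0.055, 0) [ 0.539 -0.12   0.118] [375.1 238.8] [403. 381.]
(0.03, 0, 0) [ 0.552 -0.182  0.118] [376.9 226.6] [409. 338.]
(0, 0, -0.066) [ 0.523 -0.173  0.184] [389.  206.7] [451. 268.]
[446. 312.] [437. 423.]
```

The projected fingertips fall where the picture shows them, at (403,381) and (483,322) in the crop. The post sits between them at about (443,350), so I'll close.

```bash
python3 -m pendant '[[[0,-2,0.5],-0.4],[[0,-2,0.5],-0.4],[[0,-2,0.5],-0.4],[[0,-2,0.5],-0.4],[[0,-2,0.5],-0.4],[[0,-2,0.5],-0.4],[[0,-2,0.5],-0.4],[[0,-2,0.5],-0.4],[[0,-2,0.5],-0.4],[[0,-2,0.5],-0.4]]' 0 45; python3 -m pendant '[[[0,0,0],0],[[0,0,0],0],[[0,0,0],0],[[0,0,0],0]]'
python3 -m pendant '[[[0,0,-5],0],[[0,0,-15],0],[[0,0,-30],0],[[0,0,-30],0],[[0,0,-30],0]]'
```

```text
time: 3.83
tool_pos: [0.5238, -0.171, 0.1175]
tool_rot: [3.141, -0.002, -0.284]
contact_force: [-0.3, 0.5, 0.9]
opening: 0.0299
time: 4.17
tool_pos: [0.5237, -0.171, 0.1175]
tool_rot: [3.141, -0.001, -0.284]
contact_force: [0.3, -0.2, -0.5]
opening: 0.0117
time: 4.58
tool_pos: [0.5242, -0.1712, 0.1486]
tool_rot: [3.14, -0.004, -0.284]
contact_force: [-0.2, -0.2, -2.0]
opening: 0.0115
```

```bash
python3 -m pendant '[[[0,0,-10],0],[[0,0,-30],0],[[0,0,-55],0],[[0,0,-80],0],[[0,0,-100],0],[[0,0,-110],0],[[0,0,-110],0]]'
python3 - <<'E'
from h import *
delta([.4437,.1617,.258],-13.1)
E
```

```text
time: 5.17
tool_pos: [0.5247, -0.1713, 0.2609]
tool_rot: [3.14, -0.008, -0.284]
contact_force: [-0.3, -0.6, -0.9]
opening: 0.0118
t 5.17 pos [ 0.5247 -0.1713  0.2609] delta mm [-171.1 -297.     1. ] turn -3.2
```

```bash
python3 -m pendant '[[[-6,-10,0],-0.2],[[-18,-31,0],-0.5],[[-35,-60,0],-0.9],[[-52,-90,0],-1.2],[[-69,-120,0],-1.5],[[-86,-149,0],-1.8],[[-103,-179,0],-2.1],[[-120,-209,0],-2.4],[[-137,-238,0],-2.7],[[-152,-264,0],-3]]'
python3 - <<'E'
from h import *
delta([.4437,.1617,.258],-13.1)
E
```

```text
time: 6.0
tool_pos: [0.4504, 0.127, 0.2575]
tool_rot: [3.139, -0.004, -0.231]
contact_force: [-0.6, 0.6, -1.1]
opening: 0.0114
t 6.0 pos [0.4504 0.127  0.2575] delta mm [-14.5 -32.2  -0.7] turn -0.1
```

```bash
python3 -m pendant '[[[-6,-14,0],0],[[-11,-25,0],0],[[-14,-32,0],0],[[-14,-32,15],0],[[-14,-32,30],0],[[-14,-32,45],0],[[-14,-32,54],0],[[-14,-32,54],0],[[-14,-32,54],0],[[-14,-32,54],0]]'
python3 - <<'E'
from h import *
delta([.4437,.1617,.2035],-13.1)
im=snap('side','side3.png'); cv2.imwrite('pics/side3c.png',cv2.resize(im[170:320,240:440],None,fx=4,fy=4,interpolation=cv2.INTER_CUBIC)[:,:,::-1])
im=snap('top','top3.png'); cv2.imwrite('pics/top3c.png',cv2.resize(im[155:305,190:390],None,fx=4,fy=4,interpolation=cv2.INTER_CUBIC)[:,:,::-1])
E
```

```text
time: 6.83
tool_pos: [0.4446, 0.1611, 0.2038]
tool_rot: [3.139, -0.005, -0.231]
contact_force: [1.0, 0.0, -2.3]
opening: 0.0121
t 6.83 pos [0.4446 0.1611 0.2038] delta mm [-1.1 -0.3  0.3] turn -0.1
```

View pics/side3c.png

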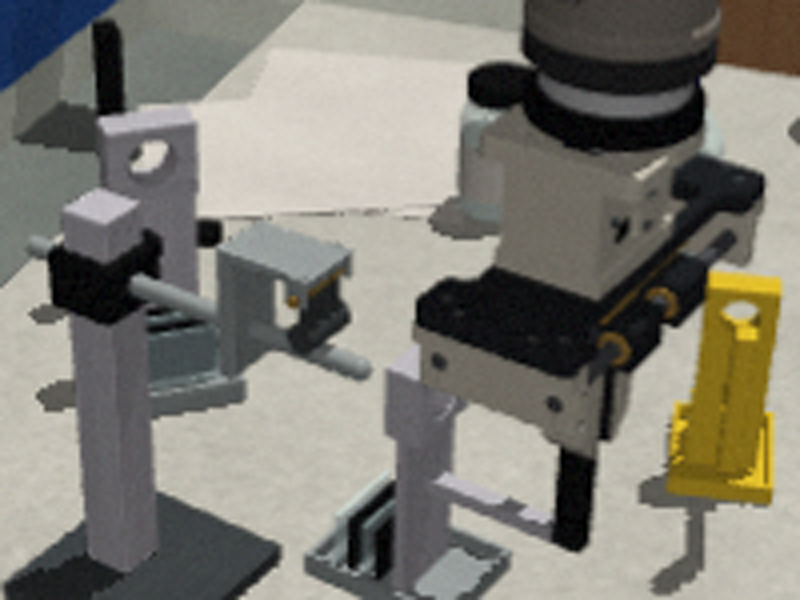

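View pics/top3c.png

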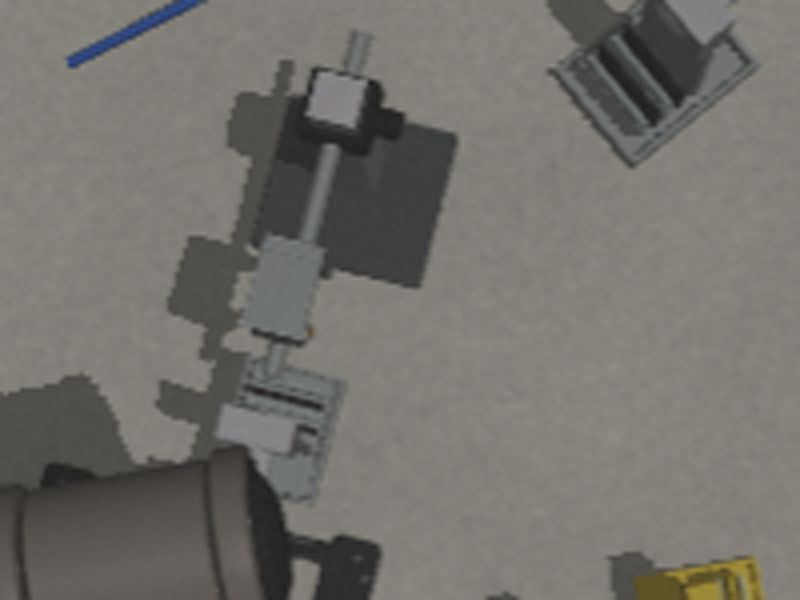

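```bash
python3 - <<'E'
import cv2
a=cv2.imread('pics/top3.png')[235:285,240:285]; cv2.imwrite('pics/top3d.png',cv2.resize(a,None,fx=12,fy=12,interpolation=cv2.INTER_CUBIC))
a=cv2.imread('pics/side3.png')[245:325,310:395]; cv2.imwrite('pics/side3d.png',cv2.resize(a,None,fx=7,fy=7,interpolation=cv2.INTER_CUBIC))
E
```

```text
(no output)
```

View pics/top3d.png

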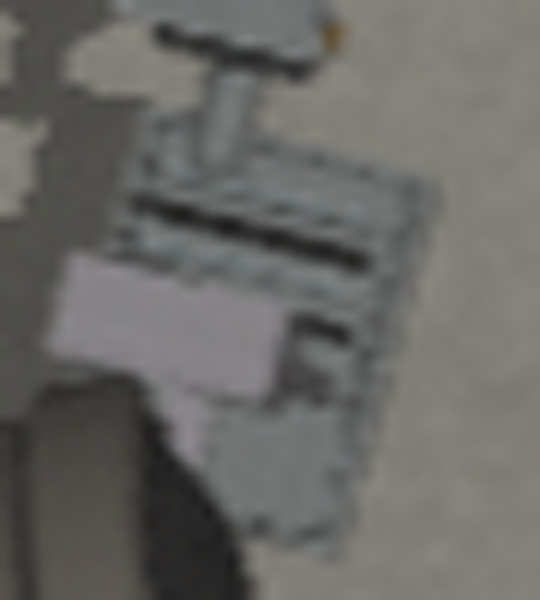

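View pics/side3d.png

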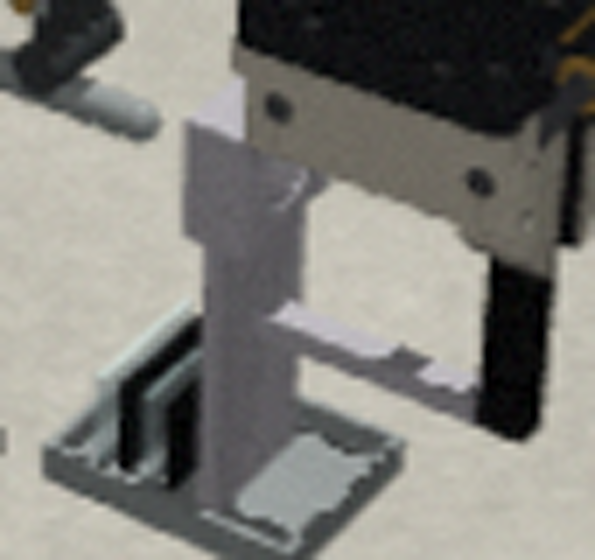

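```bash
cat > fitc.py <<'E'
from h import *
from scipy.optimize import least_squares
from scipy.spatial.transform import Rotation as Ro
ST=np.array([0.5972,0.126,-0.2284]); 
def P(p,m): return np.array(p[:3])+Ro.from_euler('xyz',p[3:]).apply(np.array(m)/1000)
def fit(obs,x0):
    def res(p): return np.concatenate([[*(proj(o[0],P(p,m))-o[1:])] for m,o in obs]+[np.array(p[3:5])/.03])
    r=least_squares(res,x0,loss='soft_l1',f_scale=.5); p=r.x
    print('pos',p[:3].round(4),'rpy',np.degrees(p[3:]).round(2)); print(res(p)[:-2].reshape(-1,2).round(1).tolist())
    e=P(p,(0,0,115)); c,s=np.cos(ST[2]),np.sin(ST[2]); d=e[:2]-ST[:2]
    print('eye',e.round(4),'in stand mm',(c*d[0]+s*d[1])*1e3,(-s*d[0]+c*d[1])*1e3); return p
E
python3 - <<'E'
from fitc import *
T=lambda x,y:('top',240+(x-5.5)/12,235+(y-5.5)/12)
S=lambda x,y:('side',310+(x-3)/7,245+(y-3)/7)
obs=[((10,22,134),T(72,252)),((10,-22,134),T(292,312)),((-10,-22,134),T(270,400)),((-10,22,134),T(48,350)),
((50,-32,12),T(437,182)),((-34,-32,12),T(335,552)),((50,32,12),T(148,112)),
((10,22,134),S(185,122)),((10,22,96),S(184,234)),((50,32,12),S(45,445)),((50,32,0),S(45,478)),((-34,-32,12),S(405,440)),((3,22,12),S(200,505)),((-90,6,58),S(522,440)),((-74,6,58),S(480,425))]
fit(obs,[.524,.143,.086,0,0,-.23])
o=robot.observe();R=toolR(o);print('pred eye',o['tool_pos']+.082*R[:,0]-[0,0,.0025])
E
```

```text
pos [0.5248 0.1416 0.0865] rpy [ -0.04   0.31 -13.27]
[[0.3, -0.1], [0.1, -0.5], [-0.3, 0.4], [0.1, -0.0], [-0.1, -0.2], [0.1, 0.8], [-0.1, -0.4], [0.1, -0.5], [-0.0, 0.3], [-0.1, 0.3], [-0.1, 0.2], [0.4, -0.5], [-0.0, -2.5], [0.7, 0.9], [-0.8, 0.1]]
eye [0.5254 0.1415 0.2015] in stand mm -73.43518192704751 -1.128271718473026
pred eye [0.52461946 0.1424167  0.20209279]
```

```bash
python3 -m pendant '[[[3,-1.3,1.5],0],[[9,-1.3,3],0],[[15,-1.3,3],0],[[20,-1.3,3],0],[[25,-1.3,3],0],[[30,-1.3,3],0],[[34,-1.3,3],0],[[34,-1.3,3],0],[[34,-1.3,3],0]]'
python3 - <<'E'
from h import *
im=snap('side','side4.png'); cv2.imwrite('pics/side4c.png',cv2.resize(im[210:330,290:400],None,fx=5,fy=5,interpolation=cv2.INTER_CUBIC)[:,:,::-1])
im=snap('top','top4.png'); cv2.imwrite('pics/top4c.png',cv2.resize(im[210:280,225:290],None,fx=8.5,fy=8.5,interpolation=cv2.INTER_CUBIC)[:,:,::-1])
o=robot.observe();R=toolR(o);print(o['contact_force'],'pred eye',o['tool_pos']+.082*R[:,0]-[0,0,.0025])
E
```

```text
time: 7.68
tool_pos: [0.4783, 0.1546, 0.2012]
tool_rot: [3.139, -0.005, -0.231]
contact_force: [-0.5, -0.9, -1.7]
opening: 0.0117
[-0.02941828  0.55375145 -2.15948116] pred eye [0.55778301 0.13593026 0.19914667]
```

View pics/side4c.png

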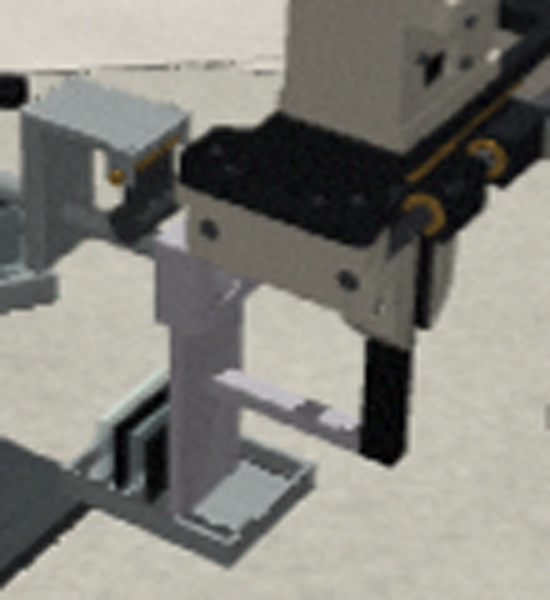

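View pics/top4c.png

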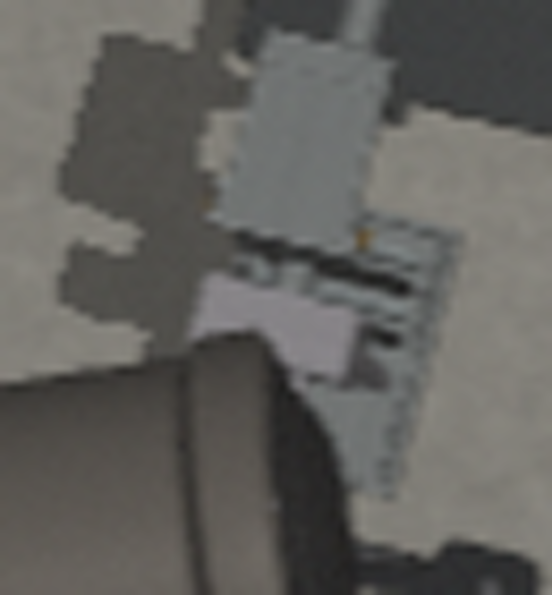

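```bash
python3 -m pendant '[[[1,0,1],0],[[2,0,1.5],0],[[2,0,1.5],0]]'; python3 -m pendant '[[[0.5,0,1],0],[[1,0,1],0],[[1,0,1],0]]';python3 -m pendant '[[[0,0,1],0],[[0,0,1],0],[[0,0,1],0]]'
```

```text
time: 8.03
tool_pos: [0.4799, 0.1542, 0.1997]
tool_rot: [3.139, -0.005, -0.231]
contact_force: [-0.3, -0.6, -2.6]
opening: 0.0119
time: 8.28
tool_pos: [0.4809, 0.154, 0.1986]
tool_rot: [3.139, -0.005, -0.231]
contact_force: [-0.6, 0.8, -1.1]
opening: 0.0116
time: 8.53
tool_pos: [0.4809, 0.154, 0.1975]
tool_rot: [3.139, -0.005, -0.231]
contact_force: [-0.8, 0.3, -1.3]
opening: 0.0115
```

```bash
python3 -m pendant '[[[0,0,0.7],0],[[0,0,0.7],0],[[0,0,0.7],0]]'; python3 -m pendant '[[[0,0,0.7],0],[[0,0,0.7],0],[[0,0,0.7],0]]'
```

```text
time: 8.78
tool_pos: [0.4808, 0.1539, 0.1968]
tool_rot: [3.139, -0.005, -0.231]
contact_force: [-0.4, -0.1, -0.7]
opening: 0.0117
time: 9.03
tool_pos: [0.4808, 0.1539, 0.196]
tool_rot: [3.139, -0.005, -0.231]
contact_force: [1.1, -0.5, -2.3]
opening: 0.0115
```

```bash
python3 - <<'E'
from h import *
F=[];M=[]
for i in range(6):
    im=snap('side' if i%2 else 'top',('side' if i%2 else 'top')+'5.png'); o=robot.observe();F.append(o['contact_force']);M.append(o['torque'])
print(np.mean(F,0),np.mean(M,0),o['tool_pos'],o['tool_rot'])
a=cv2.imread('pics/side5.png')[230:330,300:390]; cv2.imwrite('pics/side5d.png',cv2.resize(a,None,fx=6,fy=6,interpolation=cv2.INTER_CUBIC))
E
```

```text
[ 0.01220547 -0.15096741 -2.01786533] [0.08381727 0.15687729 0.00167092] [0.48087248 0.15396323 0.19610001] [ 3.13912466 -0.00504941 -0.2307568 ]
```

View pics/side5d.png

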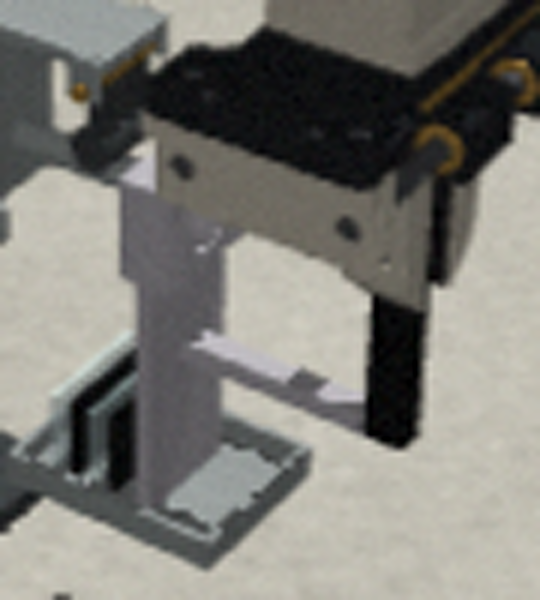

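```bash
cat > avg.py <<'E'
from h import *
F=[];M=[]
for i in range(5):
    robot.read_camera('side'); o=robot.observe();F.append(o['contact_force']);M.append(o['torque'])
print(round(o['time'],2),'F',np.mean(F,0).round(2),'M',np.mean(M,0).round(3),o['tool_pos'].round(4))
E
for i in 1; do python3 -m pendant '[[[0,0,0.8],0],[[0,0,0.8],0],[[0,0,0.8],0]]'|sed -n 4p; python3 avg.py; done
python3 -m pendant '[[[0,0,0.8],0],[[0,0,0.8],0],[[0,0,0.8],0]]'|sed -n 4p; python3 avg.py
```

```text
contact_force: [-0.8, 0.3, -0.9]
9.83 F [-0.56 -0.18  0.14] M [ 0.081  0.104 -0.011] [0.481  0.154  0.1954]
contact_force: [-2.5, 0.1, 3.3]
10.33 F [-3.04  0.48  4.77] M [ 0.031  0.118 -0.044] [0.481  0.154  0.1949]
```

Contact comes at TCP z of about 0.1955. I'll raise 1 mm and slide in slowly.

```bash
python3 -m pendant '[[[0,0,-1.1],0],[[2,0,-1.1],0],[[4,0,-1.1],0],[[6,0,-1.1],0],[[6,0,-1.1],0]]'; python3 avg.py;  python3 -m pendant '[[[2,0,0],0],[[4,0,0],0],[[6,0,0],0],[[6,0,0],0]]'; python3 avg.py
```

```text
time: 10.75
tool_pos: [0.4872, 0.1525, 0.1956]
tool_rot: [3.139, -0.005, -0.231]
contact_force: [0.9, 0.1, -1.7]
opening: 0.0118
11.0 F [ 0.22 -0.04 -1.63] M [0.087 0.142 0.008] [0.4867 0.1526 0.1958]
time: 11.33
tool_pos: [0.493, 0.1511, 0.1958]
tool_rot: [3.139, -0.006, -0.231]
contact_force: [0.1, -0.1, -1.4]
opening: 0.0114
11.58 F [-0.44 -0.07 -1.67] M [0.085 0.187 0.033] [0.4925 0.1513 0.1958]
```

```bash
python3 -m pendant '[[[2,0,0],0],[[4,0,0],0],[[6,0,0],0],[[8,0,0],0],[[8,0,0],0]]'; python3 avg.py;  python3 -m pendant '[[[2,0,0],0],[[4,0,0],0],[[6,0,0],0],[[8,0,0],0],[[8,0,0],0]]'; python3 avg.py
python3 - <<'E'
from h import *
im=snap('side','side6.png'); cv2.imwrite('pics/side6c.png',cv2.resize(im[200:320,260:380],None,fx=5,fy=5,interpolation=cv2.INTER_CUBIC)[:,:,::-1])
E
```

```text
time: 12.0
tool_pos: [0.5008, 0.1493, 0.1958]
tool_rot: [3.139, -0.005, -0.231]
contact_force: [0.2, -0.6, -3.0]
opening: 0.012
12.25 F [-0.06  0.16 -1.89] M [ 0.105  0.217 -0.007] [0.5002 0.1494 0.1958]
time: 12.67
tool_pos: [0.5085, 0.1475, 0.1958]
tool_rot: [3.139, -0.005, -0.231]
contact_force: [0.9, -0.1, -2.5]
opening: 0.0118
12.92 F [ 0.72  0.16 -2.67] M [ 0.071  0.175 -0.008] [0.508  0.1476 0.1958]
```

View pics/side6c.png

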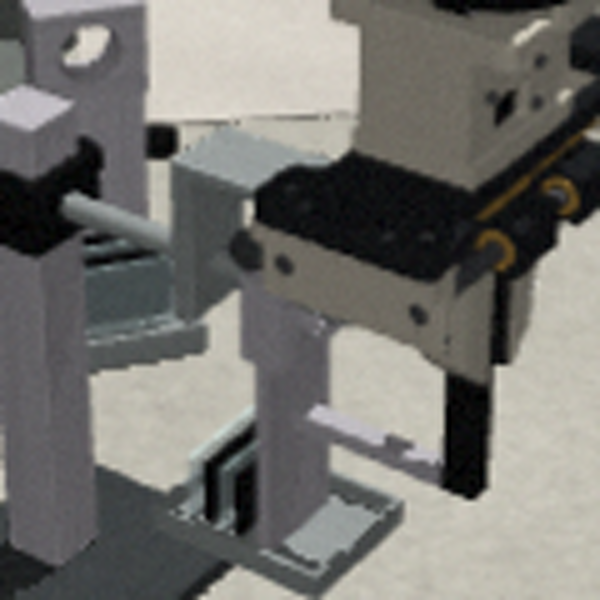

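```bash
python3 -m pendant '[[[2,0,0],0],[[4,0,0],0],[[6,0,0],0],[[8,0,0],0],[[10,0,0],0],[[10,0,0],0]]'; python3 avg.py;  python3 -m pendant '[[[2,0,0],0],[[4,0,0],0],[[6,0,0],0],[[8,0,0],0],[[8,0,0],0]]'; python3 avg.py
python3 - <<'E'
from h import *
im=snap('side','side7.png'); cv2.imwrite('pics/side7c.png',cv2.resize(im[200:320,260:380],None,fx=5,fy=5,interpolation=cv2.INTER_CUBIC)[:,:,::-1])
im=snap('top','top7.png'); cv2.imwrite('pics/top7c.png',cv2.resize(im[170:270,220:320],None,fx=6,fy=6,interpolation=cv2.INTER_CUBIC)[:,:,::-1])
E
```

```text
time: 13.47
tool_pos: [0.5182, 0.1452, 0.1958]
tool_rot: [3.139, -0.005, -0.231]
contact_force: [0.3, 0.0, -2.8]
opening: 0.0116
13.72 F [ 1.56 -0.31 -2.93] M [0.085 0.064 0.008] [0.5179 0.1452 0.1958]
time: 14.13
tool_pos: [0.5261, 0.1433, 0.1958]
tool_rot: [3.139, -0.006, -0.231]
contact_force: [-0.1, -0.2, -2.4]
opening: 0.0119
14.38 F [ 0.85 -0.09 -3.24] M [ 0.07   0.109 -0.009] [0.5257 0.1434 0.1957]
```

View pics/side7c.png

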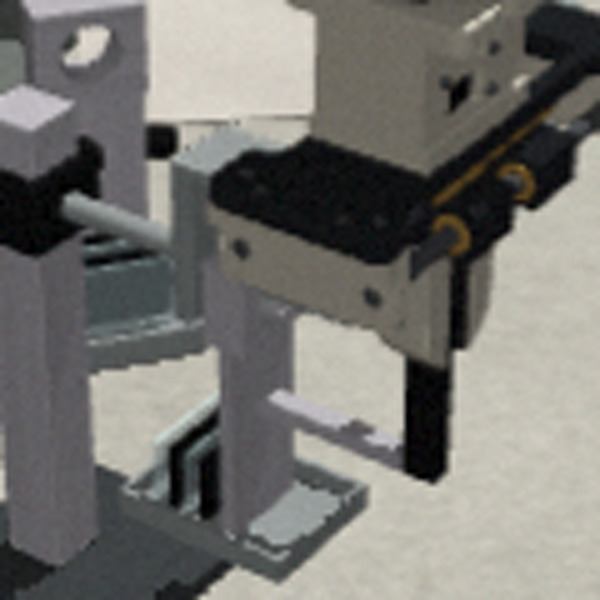

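View pics/top7c.png

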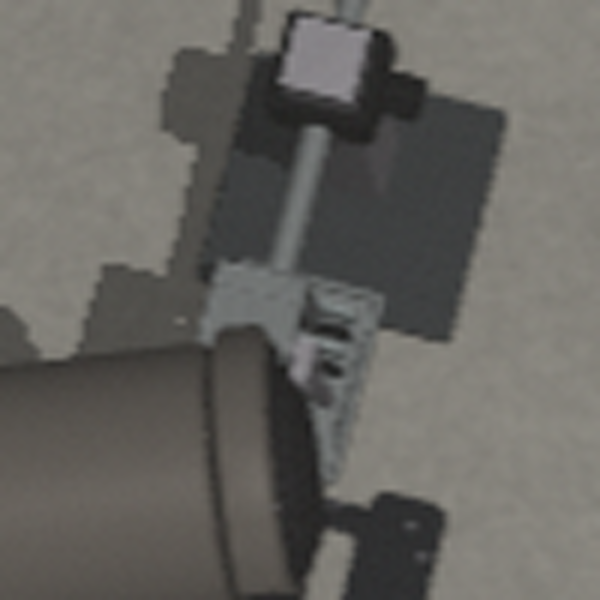

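```bash
python3 -m pendant '[[[1,0,0],0],[[2,0,0],0],[[3,0,0],0],[[3,0,0],0]]'|sed -n 2,4p; python3 avg.py;  python3 -m pendant '[[[1,0,0],0],[[2,0,0],0],[[2,0,0],0]]'|sed -n 2,4p; python3 avg.py; python3 -m pendant '[[[0.7,0,0],0],[[1.3,0,0],0],[[1.3,0,0],0]]'|sed -n 2,4p; python3 avg.py
```

```text
tool_pos: [0.5288, 0.1426, 0.1958]
tool_rot: [3.139, -0.006, -0.231]
contact_force: [0.5, 0.1, -1.0]
15.07 F [ 0.03 -0.2  -2.53] M [ 0.109  0.214 -0.002] [0.5286 0.1427 0.1958]
tool_pos: [0.5308, 0.1422, 0.1958]
tool_rot: [3.139, -0.006, -0.231]
contact_force: [-1.0, -0.3, -2.1]
15.57 F [-0.26  0.39 -2.3 ] M [ 0.078  0.168 -0.007] [0.5305 0.1422 0.1957]
tool_pos: [0.532, 0.1419, 0.1958]
tool_rot: [3.139, -0.006, -0.231]
contact_force: [-0.4, 0.9, -2.0]
16.07 F [ 0.3   0.33 -1.7 ] M [0.1   0.178 0.01 ] [0.5318 0.1419 0.1958]
```

```bash
python3 -m pendant '[[[0.6,0,0],0],[[1.2,0,0],0],[[1.2,0,0],0]]'|sed -n 2,4p; python3 avg.py;  python3 - <<'E'
from h import *
im=snap('side','side8.png'); cv2.imwrite('pics/side8c.png',cv2.resize(im[200:320,260:380],None,fx=5,fy=5,interpolation=cv2.INTER_CUBIC)[:,:,::-1])
im=snap('top','top8.png'); cv2.imwrite('pics/top8c.png',cv2.resize(im[170:270,220:320],None,fx=6,fy=6,interpolation=cv2.INTER_CUBIC)[:,:,::-1])
E
```

```text
tool_pos: [0.533, 0.1416, 0.1958]
tool_rot: [3.139, -0.005, -0.231]
contact_force: [-0.2, 0.1, -2.8]
16.57 F [ 0.13  0.14 -2.13] M [0.089 0.179 0.024] [0.5329 0.1417 0.1958]
```

View pics/side8c.png

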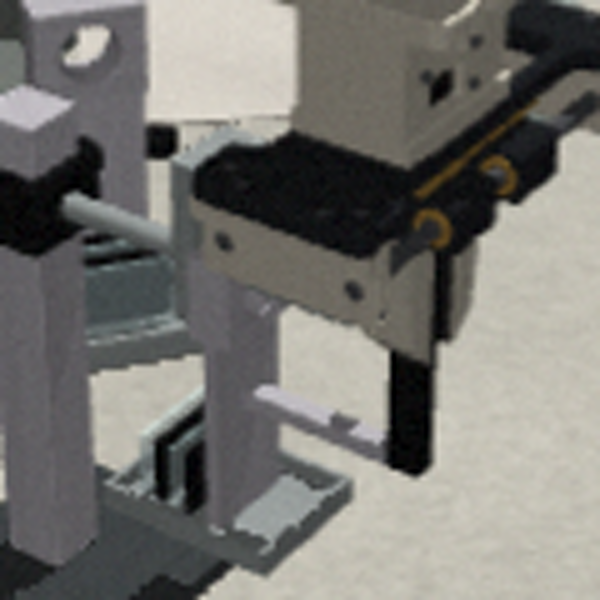

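```bash
python3 -m pendant '[[[0.4,0,0],0],[[0.8,0,0],0],[[0.8,0,0],0]]'|sed -n 2,4p; python3 avg.py; python3 -m pendant '[[[0.3,0,0],0],[[0.6,0,0],0],[[0.6,0,0],0]]'|sed -n 2,4p; python3 avg.py
```

```text
tool_pos: [0.5331, 0.1416, 0.1957]
tool_rot: [3.139, -0.004, -0.231]
contact_force: [-4.6, 0.7, 0.1]
17.17 F [-5.01  1.14  0.78] M [0.176 0.931 0.024] [0.5331 0.1416 0.1957]
tool_pos: [0.5331, 0.1416, 0.1958]
tool_rot: [3.139, -0.003, -0.23]
contact_force: [-6.2, 0.2, 1.6]
17.67 F [-6.26  1.1   1.51] M [0.19  0.955 0.04 ] [0.5331 0.1416 0.1957]
```

```bash
python3 -m pendant '[[[-1.3,0,0],0],[[-1.3,0,0],0],[[-1.3,0,0.5],0],[[-1.3,0,0.5],0]]'|sed -n 2,4p; python3 avg.py
```

```text
tool_pos: [0.5325, 0.1418, 0.1956]
tool_rot: [3.139, -0.004, -0.231]
contact_force: [-1.4, 0.6, 0.2]
18.25 F [0.66 0.18 0.15] M [ 0.034 -0.098 -0.002] [0.5324 0.1418 0.1955]
```

```bash
python3 -m pendant '[[[0,0,0],0],[[0,0,0],0],[[0,0,0],0],[[0,0,0],0],[[0,0,0],0],[[0,0,0],0],[[0,0,0],0],[[0,0,0],0],[[0,0,0],0],[[0,0,0],0]]' 0.8; python3 avg.py;  python3 - <<'E'
from h import *
im=snap('side','side9.png'); cv2.imwrite('pics/side9c.png',cv2.resize(im[200:320,260:380],None,fx=5,fy=5,interpolation=cv2.INTER_CUBIC)[:,:,::-1])
E
```

```text
time: 19.08
tool_pos: [0.5324, 0.1418, 0.1955]
tool_rot: [3.139, -0.004, -0.23]
contact_force: [-0.1, -0.8, -0.5]
opening: 0.0718
19.33 F [-0.17 -0.01  0.  ] M [0.042 0.034 0.   ] [0.5324 0.1418 0.1955]
```

View pics/side9c.png

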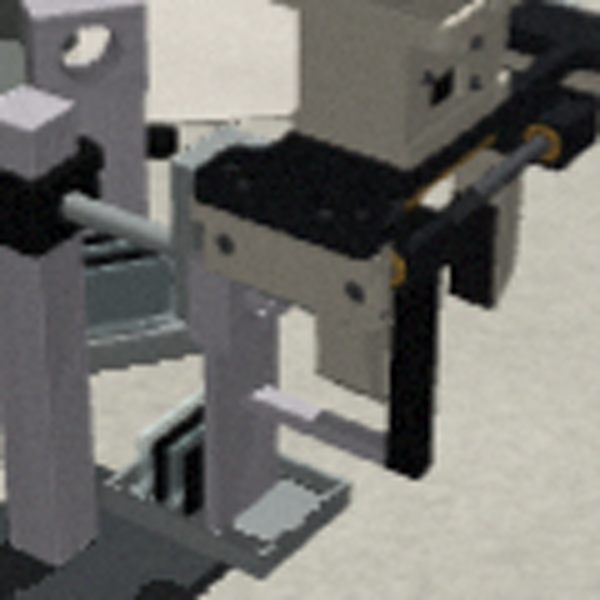

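```bash
python3 -m pendant '[[[-5,0,0],0],[[-15,0,0],0],[[-30,0,0],0],[[-50,0,0],0],[[-70,0,0],0],[[-90,0,0],0],[[-110,0,0],0],[[-120,0,-10],0],[[-125,0,-30],0],[[-125,0,-50],0]]';  python3 - <<'E'
from h import *
im=snap('side','side10.png'); cv2.imwrite('pics/side10c.png',cv2.resize(im[200:320,260:380],None,fx=5,fy=5,interpolation=cv2.INTER_CUBIC)[:,:,::-1])
im=snap('top','top10.png'); cv2.imwrite('pics/top10c.png',cv2.resize(im[170:270,220:320],None,fx=6,fy=6,interpolation=cv2.INTER_CUBIC)[:,:,::-1])
E
```

```text
time: 20.22
tool_pos: [0.4079, 0.1708, 0.2452]
tool_rot: [3.138, -0.002, -0.229]
contact_force: [1.0, 0.4, -0.7]
opening: 0.0733
```

View pics/side10c.png

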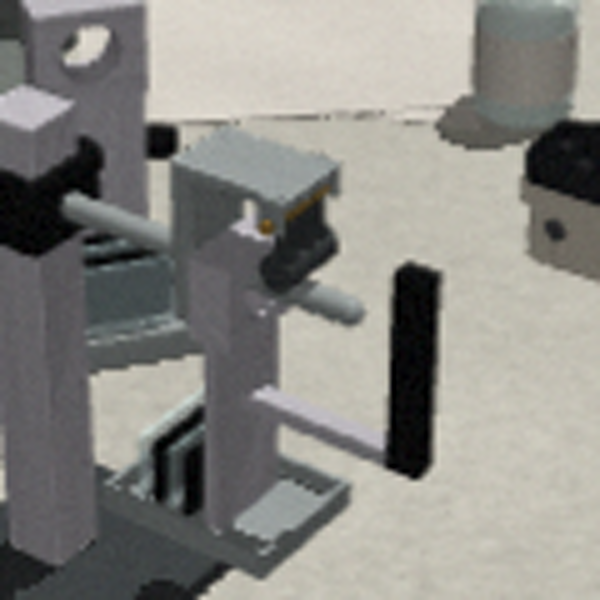

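View pics/top10c.png

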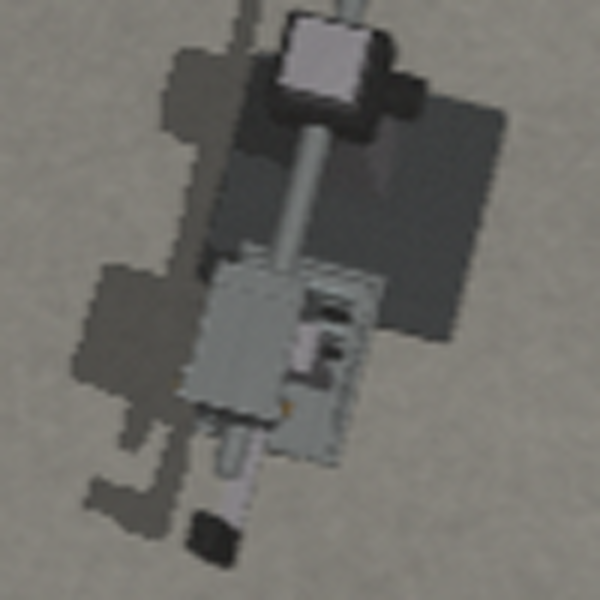

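```bash
python3 - <<'E'
import cv2,numpy as np
a=cv2.imread('pics/side0.png');b=cv2.imread('pics/side10.png')
v=np.vstack
cv2.imwrite('pics/cmp.png',cv2.resize(np.hstack([a[220:275,285:345],b[220:275,285:345]]),None,fx=6,fy=6,interpolation=cv2.INTER_CUBIC))
E
```

```text
(no output)
```

View pics/cmp.png

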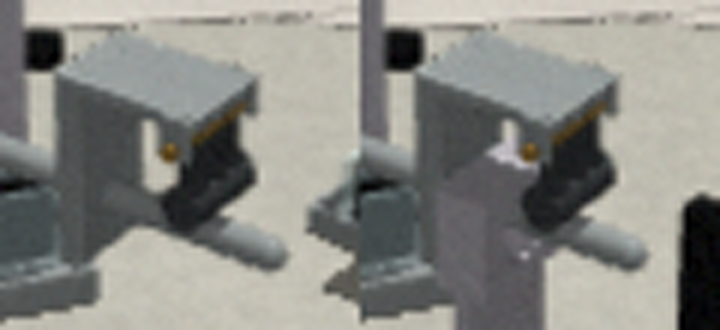

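```bash
python3 -m pendant '[[[0,0,0],0],[[0,0,0],0],[[0,0,0],0],[[0,0,0],0],[[0,0,0],0],[[0,0,0],0]]'; python3 -c "
from h import *
snap('side','side11.png')
a=cv2.imread('pics/side10.png').astype(int);b=cv2.imread('pics/side11.png').astype(int)
print(np.abs(a-b)[220:320,260:350].max(), np.abs(a-b)[220:320,260:350].mean())"
```

```text
time: 20.82
tool_pos: [0.4108, 0.1711, 0.2474]
tool_rot: [3.141, -0.009, -0.23]
contact_force: [-0.6, 0.3, 0.4]
opening: 0.0738
18 2.2085185185185185
```

The flap bar sits in the same place as at the start, at about (320,250) in the side image, so it's shut. The eye is behind it and the carrier isn't moving. I'm handing the job in.

```bash
python3 -c "
from cell import robot
print(robot.hand_in())"
```

```text
the job is handed in; nothing more can be done
None
```

The carrier is hanging by its eye on the peg behind the shut flap, and I handed the job in at about 21 s. No verdict was reported.

**What I did:** I picked up the smaller grey carrier by its black post at 45 N. I put the eye on the peg tip with the flap still shut, slid it under the flap until it lightly touched the stop plate, then backed off about 1 mm. I then let the peg take the weight, released and backed away.

**Last checks:**
- **Flap:** the side picture shows its bar back where it started.
- **Carrier:** it hangs upright behind the flap and did not move between the last two pictures.
- **Forces:** averaged wrist readings were at most about 6 N. That was against the stop, and one test contact on the peg gave about 5 N.
- **Eye position:** estimated about 18 mm inward of the nominal flap point, since the peg unit sits roughly 10 mm nearer than nominal.

**Disagreements:** the eye touched the peg about 1.5 mm lower than the camera fit predicted. During the slide the gripper hid the flap, so I judged its drop from the forces and confirmed it only after backing away.

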